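# Snap the long spares-slot cover home

### The arm

A 6-joint arm with a two-finger parallel gripper is mounted at the origin on the work surface. World frame = base frame: x ahead of the robot, y to its left, z up, the work surface at z = 0. Lengths are in m, angles in degrees, forces in N, time in s.
With the tool pointing down it reaches from about 0.4 to 0.825 m from the base axis. Payload 7 kg.
Tool frame: the origin (TCP) lies at the very end of the fingers, on their centre line; the grasp point (between the pads) lies 19 mm behind it (grasp_offset is the x of the grasp point in the tool frame, in m); x points along the fingers, y is the direction in which the jaws open and shut, and the axes are right-handed (so a half turn about x gives the same grasp; the last joint's range is limited). The gripper opens to 88 mm and grips with 3 to 60 N. Pads are 19 mm wide; open, the fingers measure 130 mm over their backs; the gripper's body (78 mm by 193 mm) begins 47 mm behind the grasp point.
Start: joints at [-53.107, 20.546, 0.682, 0, -70.136, -16.507], TCP at [0.235, -0.633, 0.227] pointing down, gripper open.
Joint ranges: [-176.03, 176.03], [-82.01, 121.73], [-58.28, 71.71], [-173.87, 95.51], [-174.79, -0.11], [-173.66, 173.66]. Speed limits (degrees/s): [136.94, 136.94, 172.46, 180, 180, 180].

### API

Orientations are given as [roll, pitch, yaw] about the fixed x, y, z axes, in that order (R = Rz(yaw) Ry(pitch) Rx(roll)).
In Python, from plant import get_obs, snapshot, close_job, grasp_offset gives the robot as it stands.
- The arm moves only by the tool carry_out, never from a script. Its argument "series" is a list that holds one entry, the list of rows, each a list of 6 numbers: the shift along the tool's x, y, z in mm, then the turn, a rotation vector about the tool's x, y, z in degrees. A call has 1 to 10 rows; each row is the pose to reach, as a shift and turn from the pose commanded when the call began, along the tool's axes at that moment; what a row does not reach only later rows make up. A row lasts 1/8 s, in which the tool goes at most 62.5 mm and 10.7 degrees, less where a joint would pass 70% of its speed; a pose out of reach is approached as far as the arm can. A call with a gripper value outside its range is refused whole. "hand" is the gripper's target within -1 to 1 (shut at 1, half-way at 0, fully open at -1), set as the call begins (left out, the last holds). The fingers move at their own pace and stop on an object; the grip force is fixed at half the most. Time passes only in rows, so rows that repeat a pose let the fingers close. It gives the time, the measured TCP pose, the force and the opening at its end, in the units of the state.
- get_obs(): the state, without advancing time (a new reading comes with each control period).
- snapshot(name): name is "side" or "top"; returns a dict with "color" (420x560x3 uint8, red, green, blue), "fx", "fy", "cx", "cy" (pixels), "dist_coeffs" ([k1, k2, p1, p2, k3] as OpenCV has them; the pictures are not rectified), "eye" and "attitude" of the camera in the world. Camera axes: x right, y down, z forward; pixel columns grow to the right and rows downward; lengths in m; the calibration is good to about 2 mm. A picture is of the moment at which its call begins. There is no depth.
- close_job(): hands the job in, once; it reports no verdict.
The state is a dict: "clock": time; "joint_pos": joint angles; "qvel": joint speeds; "tau": joint torques, N m; "tool_pos": TCP position; "orientation": TCP orientation; "force": force on the tool from outside, world axes, zero at the start; "moment": the same for the moment, N m; "opening": finger opening in m.
Only numpy, scipy, OpenCV 4.12 (cv2) and the standard library are available. Lean on these libraries where they do the work, as an engineer would, in place of code of your own. Each camera call takes 0.05 s, during which the arm holds its last target.

### The job

The long parts slot on the governor spares shelf is packed, but its cover is only resting on its catches. Press the long cover down until it has clicked home at both ends and lies flat on the rim of its box. Leave the square cover as it is, only laid on: that slot still waits for its part.

Things in the scene. Friction and masses are not known exactly. Their poses are not given: they have to be found in the camera images.
- long_cover_top (a point): Centre of the flat top of the long snap cover: loose plain steel plate 80 (own x) by 150 (y) by 8 mm with a plug below it in the box mouth; z up. It rests on a hidden sprung catch at each end (y = +-63 mm). Pressed about 50 mm from the centre along y, an end takes about 10 N (at the centre 17 N does both), clicks after 3 to 5 mm and drops home, 10 mm in all; the other end may rise 2 mm. Press with shut fingers.
- long_mouth (a point): Centre of the mouth of the long box, at rim height, 60 mm above the shelf. Riveted grey iron parts slot, 74 (x) by 144 mm (y) outside, fixed; z up, y along its length as its cover's. The cover's top is 18 mm above this rim while resting on the catches and 8 mm above it when clicked home.
- square_cover_top (a point): Centre of the flat top face of the square snap cover, 84 by 84 by 8 mm, the same plain steel, laid loosely on a square box 60 mm high (top 78 mm above the shelf). Not to be pressed: leave it as it lies.
Mind the look-alikes: they are no part of the job. Leave any green or orange look-alike of the part that bears long_cover_top alone.

How it is judged (in metres and radians):
At the end, for the whole second after the job is handed in: The long cover lies clicked home in the long box: its top less than 10.5 mm above the rim (8 mm when fully home), level within 0.03 rad (so both ends are down), centred within 8 mm; the square cover was never shifted more than 5 mm (z of long_cover_top in the frame of long_mouth below 0.0105 m and angle between long_cover_top's own z axis and vertical below 0.03 rad and horizontal distance between long_cover_top and long_mouth below 0.008 m); the robot touches nothing.
It fails at once if the square cover is pressed or shifted by more than 5 mm (distance of square_cover_top from where it was at the start of the episode above 0.005 m).
It also fails if it takes over 32 s, if anything falls off the work surface, if the arm or the gripper's body presses on something with over 40 N, if the wrist force passes 120 N, or if a joint passes its speed limit or range.

## Working session

There is one attempt and no reset: what is moved stays moved. The work goes in short steps, Python scripts to look and compute and a tool call to move; the robot and the scene stay as the last step left them, time stands still between calls to the robot, and variables do not carry over. Pictures are saved under pics/ and viewed, and the job is handed in when it is done.

Besides the shell and the picture viewer there is one more tool, called after "Call:" in YAML: its name, and indented under it one key for each argument. carry_out: Moves the arm, as the interface text tells. Its arguments: {"type":"object","properties":{"series":{"type":"array","items":{"type":"array","items":{"type":"array","items":{"type":"number"}}}},"hand":{"type":"number"}},"required":["series"]}

```bash
mkdir -p pics; python3 - <<'E'
from plant import *
import cv2
for n in("side","top"):
    s=snapshot(n); cv2.imwrite(f"pics/{n}0.png",s["color"][:,:,::-1])
    print({k:v for k,v in s.items() if k!="color"})
print(get_obs(),grasp_offset)
E
```

```text
{'fx': 545.5754258078946, 'fy': 545.5754258078946, 'cx': 277.4367203176112, 'cy': 213.767570116096, 'dist_coeffs': array([-0.21999407,  0.        ,  0.        ,  0.        ,  0.        ]), 'eye': array([0.18296437, 0.82882579, 1.11233541]), 'attitude': array([-140.56942527,   -0.57881214, -158.34905149])}
{'fx': 538.8694888101364, 'fy': 538.8694888101364, 'cx': 279.75395071878177, 'cy': 199.52886492646883, 'dist_coeffs': array([-0.13967148,  0.        ,  0.        ,  0.        ,  0.        ]), 'eye': array([0.41707991, 0.04173581, 1.16948175]), 'attitude': array([-176.06564847,    1.07315146,  -89.42179209])}
{'clock': 0.1, 'joint_pos': array([-5.31086586e+01,  2.05867515e+01,  6.39675372e-01, -1.62497818e-02,
       -7.01347037e+01, -1.65056671e+01]), 'qvel': array([ 0.04223049,  0.01676331,  0.13904339,  0.08917586,  0.03661765,
       -0.02656685]), 'tau': array([-2.23551098e-03, -5.84163308e+01,  2.93752635e+01,  7.01554298e+00,
        1.01308632e-02, -3.34057074e-05]), 'tool_pos': array([ 0.23493777, -0.63234549,  0.22573254]), 'orientation': array([ 95.92590031,  89.91680512, 116.30604191]), 'force': array([-0.11599673, -0.74914707,  0.09765882]), 'moment': array([ 0.05767913, -0.01652634,  0.01712418]), 'opening': 0.0878185658230703} -0.0188
```

View pics/side0.png

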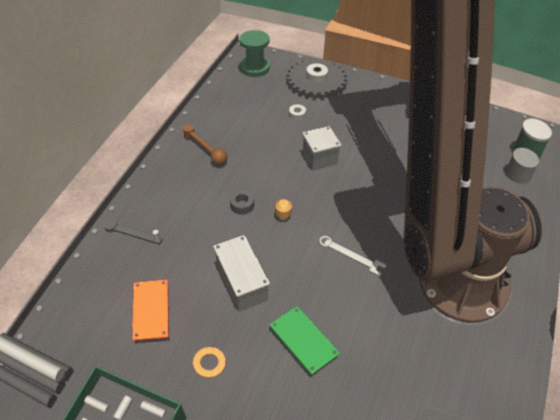

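View pics/top0.png

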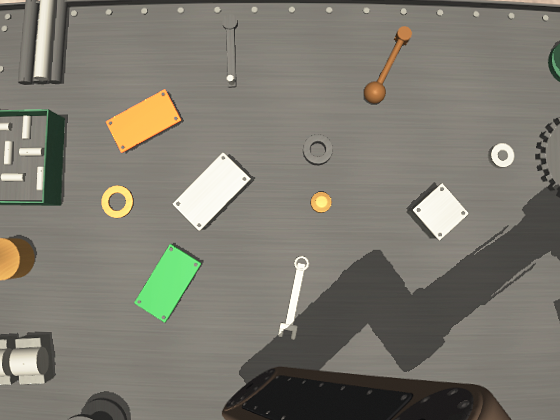

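In the top view, the steel long cover is at about (213,191) and the square one at (440,211). The orange (144,121) and green (168,283) plates are look-alikes. The plain steel 80x150 plate on a grey box is the one meant. Next I'll measure it in both views and confirm it in an enlarged crop.

```bash
cat > h.py <<'E'
import numpy as np,cv2
from scipy.spatial.transform import Rotation as R
def rays(s,p):
    K=np.array([[s["fx"],0,s["cx"]],[0,s["fy"],s["cy"]],[0,0,1]])
    u=cv2.undistortPoints(np.array(p,float).reshape(-1,1,2),K,s["dist_coeffs"]).reshape(-1,2)
    d=np.c_[u,np.ones(len(u))]@R.from_euler("xyz",s["attitude"],degrees=True).as_matrix().T
    return s["eye"],d
def plane(s,p,z):
    e,d=rays(s,p); return e+d*((z-e[2])/d[:,2])[:,None]
def tri(s1,p1,s2,p2):
    e1,d1=rays(s1,p1);e2,d2=rays(s2,p2);o=[]
    for a,b in zip(d1,d2):
        t=np.linalg.lstsq(np.c_[a,-b],e2-e1,rcond=None)[0]
        o.append(np.r_[(e1+t[0]*a+e2+t[1]*b)/2,np.linalg.norm(e1+t[0]*a-e2-t[1]*b)])
    return np.array(o)
def cover(s,near,lo=175):
    im=cv2.cvtColor(s["color"],cv2.COLOR_RGB2HSV)
    m=((im[:,:,2]>lo)&(im[:,:,1]<50)).astype(np.uint8)
    cs,_=cv2.findContours(m,cv2.RETR_EXTERNAL,cv2.CHAIN_APPROX_NONE)
    cs=[c for c in cs if cv2.contourArea(c)>300]
    c=min(cs,key=lambda c:np.hypot(*(c.reshape(-1,2).mean(0)-near)))
    # quad by approx of hull
    h=cv2.convexHull(c)
    q=cv2.approxPolyN(h,4,ensure_convex=True).reshape(-1,2)
    return q,cv2.contourArea(c)
E
python3 - <<'E'
from h import *; from plant import *
np.set_printoptions(precision=4,suppress=True)
t=snapshot("top");s=snapshot("side")
for nm,n1,n2 in (("long",(213,191),(241,265)),("sq",(440,211),(322,139))):
    q1,a1=cover(t,n1);q2,a2=cover(s,n2)
    print(nm,q1.tolist(),a1,q2.tolist(),a2)
    for v,q in((t,q1),(s,q2)):
        P=plane(v,q,0.078);print(P[:,:2].tolist(),P.mean(0),[np.linalg.norm(P[i]-P[(i+1)%4]) for i in range(4)])
    P1=plane(t,q1,.078);P2=plane(s,q2,.078)
    i=[np.argmin(np.linalg.norm(P2-p,axis=1)) for p in P1]
    print(tri(t,q1,s,q2[i]))
    for (v,q,w) in((t,q1,"top"),(s,q2,"side")):
        if nm=="long":
            x,y=q.mean(0).astype(int)
            im=v["color"][y-60:y+60,x-70:x+70,::-1]
            cv2.imwrite(f"pics/crop_{w}.png",cv2.resize(im,None,fx=5,fy=5,interpolation=cv2.INTER_CUBIC))
E
```

```text
long [[250, 178], [199, 231], [172, 204], [222, 151]] 2742.0 [[269, 283], [237, 296], [213, 245], [244, 235]] 1772.5
[[0.5354294431175347, 0.12407962314097581], [0.42629192985771397, 0.22669596951974216], [0.4808248935437658, 0.2836379375030886], [0.5907730580155997, 0.18253959409645673]] [0.5083 0.2042 0.078 ] [np.float64(0.14980357587409088), np.float64(0.07884308369286867), np.float64(0.14936356286019253), np.float64(0.0805014528695041)]
[[0.4307675446827978, 0.22723357870900662], [0.48308508915229753, 0.2849605284809532], [0.5922746972480418, 0.1797228826987558], [0.5366482843354855, 0.12515998924139737]] [0.5107 0.2043 0.078 ] [np.float64(0.07790716391507858), np.float64(0.1516487144880611), np.float64(0.07791923482656424), np.float64(0.1470705568637117)]
[[0.5362 0.1244 0.0771 0.0015]
 [0.4284 0.2272 0.0789 0.0044]
 [0.4821 0.2842 0.0772 0.0025]
 [0.5904 0.1821 0.0819 0.0006]]
sq [[469, 213], [439, 240], [412, 210], [442, 182]] 1583.0 [[341, 145], [314, 152], [302, 132], [329, 125]] 543.5
[[0.46768159936489806, -0.3254260181824559], [0.4122157336011364, -0.2621628250566199], [0.4729516980771466, -0.2065774320536012], [0.5309075494526586, -0.26944731757567364]] [ 0.4709 -0.2659  0.078 ] [np.float64(0.08413497411540846), np.float64(0.08233221299182486), np.float64(0.0855073284240534), np.float64(0.08444605192739182)]
[[0.4151188616574599, -0.26044278977263446], [0.47518866362716483, -0.20530103509518294], [0.5330315192501648, -0.2690664050758982], [0.4717006297891374, -0.3271588415352418]] [ 0.4738 -0.2655  0.078 ] [np.float64(0.08154136507066712), np.float64(0.08609191806087677), np.float64(0.08447608641422513), np.float64(0.0874787291156988)]
[[ 0.4691 -0.3237  0.0816  0.0034]
 [ 0.4138 -0.2619  0.0772  0.0033]
 [ 0.4742 -0.2064  0.0773  0.0025]
 [ 0.5319 -0.2691  0.0783  0.0021]]
```

```bash
python3 -c "
import cv2,numpy as np
a=cv2.imread('pics/crop_top.png');b=cv2.imread('pics/crop_side.png')
cv2.imwrite('pics/crops.png',cv2.resize(np.hstack([a,b]),(800,343)))"
```

```text
(no output)
```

View pics/crops.png

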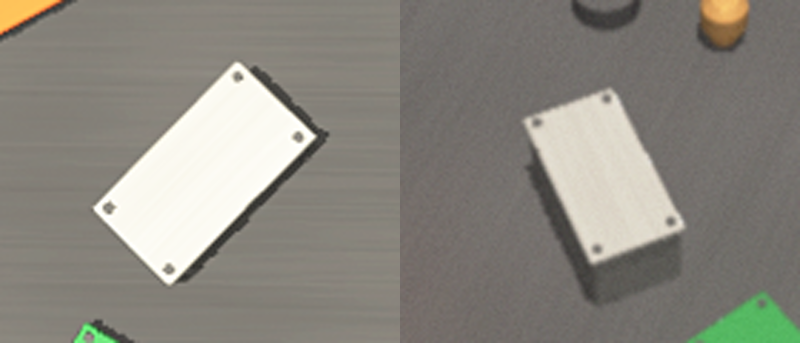

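The crops confirm it: a pale steel 80x150 plate with its top at about 78 mm, standing on a grey box. The orange and green plates are different parts. Now I'll work out the shifts in tool axes.

```bash
cat >> h.py <<'E'
C=np.array([.5095,.2043]);U=np.array([.728,-.686])
def go(o,P):
    M=R.from_euler("xyz",o["orientation"],degrees=True).as_matrix()
    return (np.array(P)-o["tool_pos"])@M*1000, M
E
python3 - <<'E'
from h import *; from plant import *
np.set_printoptions(precision=3,suppress=True)
o=get_obs()
for k in(50,-50):
    P=np.r_[C+k*U/1000,.12]; v,M=go(o,P);print(P,v)
print(M)
E
```

```text
[0.546 0.17  0.12 ] [106.565 643.872 570.932]
[0.473 0.239 0.12 ] [106.662 733.529 526.577]
[[-0.    -0.348  0.937]
 [ 0.001  0.937  0.348]
 [-1.     0.001 -0.   ]]
```

Call:
carry_out:
  series:
    - [[0, 40, 36, 0, 0, 0], [0, 85, 75, 0, 0, 0], [0, 129, 114, 0, 0, 0], [0, 174, 154, 0, 0, 0], [0, 219, 194, 0, 0, 0], [0, 263, 233, 0, 0, 0], [0, 308, 273, 0, 0, 0], [0, 352, 312, 0, 0, 0], [0, 397, 352, 0, 0, 0], [0, 440, 390, 0, 0, 0]]
  hand: 1

```text
clock: 1.45
tool_pos: [0.4478, -0.0824, 0.2269]
orientation: [-6.5, 89.9, 13.9]
force: [0.8, -0.2, 0.3]
opening: 0.0005
```

Call:
carry_out:
  series:
    - [[0, 40, 36, 0, 0, 0], [0, 80, 71, 0, 0, 0], [0, 120, 106, 0, 0, 0], [0, 160, 142, 0, 0, 0], [0, 190, 168, 0, 0, 0], [0, 204, 181, 0, 0, 0], [30, 204, 181, 0, 0, 0], [60, 204, 181, 0, 0, 0], [90, 204, 181, 0, 0, 0], [90, 204, 181, 0, 0, 0]]

```text
clock: 2.7
tool_pos: [0.5445, 0.1684, 0.1346]
orientation: [-168.7, 89.7, -148.4]
force: [-0.0, 0.4, 1.6]
opening: 0.0001
```

```bash
cat > st.py <<'E'
from h import *; from plant import *
np.set_printoptions(precision=4,suppress=True)
o=get_obs();print(o["clock"],o["tool_pos"],o["force"],o["moment"],o["opening"],o["joint_pos"])
for k in(50,-50):
    v,M=go(o,np.r_[C+k*U/1000,.085]);print(k,v)
E
python3 st.py; python3 -c "
from plant import *;import cv2
cv2.imwrite('pics/top1.png',snapshot('top')['color'][:,:,::-1]);cv2.imwrite('pics/side1.png',snapshot('side')['color'][:,:,::-1])"
```

```text
2.7 [0.5445 0.1684 0.1346] [-0.026   0.3551  1.5979] [-0.034  -0.0251 -0.0156] 0.00011015211693784387 [  36.8372   15.3357  -19.7165   -0.0307  -55.2219 -106.4814]
50 [49.5915  1.0203  2.1071]
-50 [ 49.7168  90.6461 -42.3115]
```

View pics/side1.png

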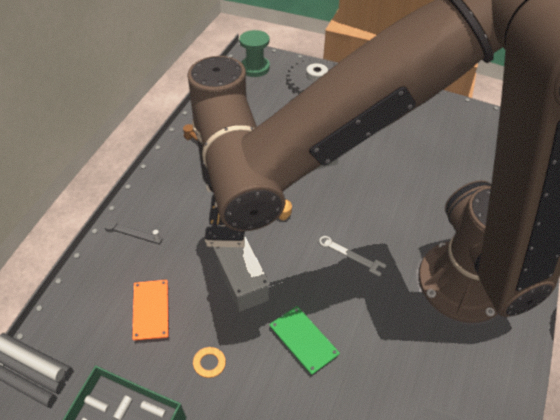

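The side view shows the fingers over the far end of the steel cover. Next, a fast approach and then a slow press.

Call:
carry_out:
  series:
    - [[25, 1, 2, 0, 0, 0], [45, 1, 2, 0, 0, 0], [50, 1, 2, 0, 0, 0], [53, 1, 2, 0, 0, 0], [55, 1, 2, 0, 0, 0], [57, 1, 2, 0, 0, 0], [57, 1, 2, 0, 0, 0]]

```text
clock: 3.68
tool_pos: [0.5476, 0.1715, 0.0798]
orientation: [9.9, 90.0, 30.3]
force: [-0.2, -0.6, 0.7]
opening: 0.0004
```

```bash
python3 st.py
```

```text
3.675 [0.5476 0.1715 0.0798] [-0.2447 -0.6413  0.7327] [ 0.0195 -0.0327  0.0079] 0.0003844924364062255 [  36.9198   18.9999  -22.936     0.0022  -48.0497 -106.533 ]
50 [-5.2355 -0.8379 -2.1248]
-50 [ -5.2427  88.8267 -46.465 ]
```

Call:
carry_out:
  series:
    - [[2, 0, 0, 0, 0, 0], [3, 0, 0, 0, 0, 0], [4, 0, 0, 0, 0, 0], [5, 0, 0, 0, 0, 0], [5, 0, 0, 0, 0, 0]]

```text
clock: 4.3
tool_pos: [0.5477, 0.1718, 0.0749]
orientation: [23.7, 90.0, 44.1]
force: [-1.0, 1.2, 4.0]
opening: 0.0007
```

Call:
carry_out:
  series:
    - [[1, 0, 0, 0, 0, 0], [2, 0, 0, 0, 0, 0], [2, 0, 0, 0, 0, 0]]

```text
clock: 4.68
tool_pos: [0.5474, 0.1712, 0.0722]
orientation: [-160.4, 90.0, -140.1]
force: [0.2, 0.7, -0.3]
opening: 0.0006
```

Call:
carry_out:
  series:
    - [[1, 0, 0, 0, 0, 0], [2, 0, 0, 0, 0, 0], [2, 0, 0, 0, 0, 0]]

```text
clock: 5.05
tool_pos: [0.5476, 0.1715, 0.0709]
orientation: [-24.8, 90.0, -4.4]
force: [-1.2, -0.2, 3.0]
opening: 0.0003
```

Call:
carry_out:
  series:
    - [[1, 0, 0, 0, 0, 0], [2, 0, 0, 0, 0, 0], [2, 0, 0, 0, 0, 0]]

```text
clock: 5.42
tool_pos: [0.5477, 0.1715, 0.0705]
orientation: [-14.8, 89.9, 5.6]
force: [-7.2, -2.2, 19.0]
opening: 0.0004
```

The force dropped to zero (the click) and then rose to 19 N at z = 0.0705, so the first end is seated. I'll lift and move to the other end.

Call:
carry_out:
  series:
    - [[-20, 0, 0, 0, 0, 0], [-35, 0, 0, 0, 0, 0], [-35, 30, -16, 0, 0, 0], [-35, 60, -31, 0, 0, 0], [-35, 89, -46, 0, 0, 0], [-35, 89, -46, 0, 0, 0], [-20, 89, -46, 0, 0, 0], [-14, 89, -46, 0, 0, 0], [-14, 89, -46, 0, 0, 0]]

```text
clock: 6.55
tool_pos: [0.4733, 0.238, 0.0814]
orientation: [-153.2, 89.9, -132.9]
force: [0.2, 0.5, -0.3]
opening: 0.0002
```

```bash
python3 st.py
```

```text
6.55 [0.4733 0.238  0.0814] [ 0.1524  0.4566 -0.2508] [ 0.0173 -0.0024 -0.028 ] 0.00017610854603338264 [  47.9145   15.309   -28.2705   -0.0025  -46.546  -117.5834]
50 [ -3.5803 -88.9426  44.4348]
-50 [-3.5817  0.6763  0.0022]
```

Call:
carry_out:
  series:
    - [[2, 0, 0, 0, 0, 0], [4, 0, 0, 0, 0, 0], [5, 0, 0, 0, 0, 0], [6, 0, 0, 0, 0, 0], [7, 0, 0, 0, 0, 0], [7, 0, 0, 0, 0, 0]]

```text
clock: 7.3
tool_pos: [0.4737, 0.239, 0.0765]
orientation: [13.6, 89.9, 34.0]
force: [-3.1, -1.0, 8.1]
opening: 0.0006
```

Call:
carry_out:
  series:
    - [[1, 0, 0, 0, 0, 0], [2, 0, 0, 0, 0, 0], [3, 0, 0, 0, 0, 0], [3, 0, 0, 0, 0, 0]]

```text
clock: 7.8
tool_pos: [0.4735, 0.239, 0.0727]
orientation: [29.8, 90.0, 50.1]
force: [-0.8, -0.2, -0.3]
opening: 0.0001
```

Call:
carry_out:
  series:
    - [[1, 0, 0, 0, 0, 0], [2, 0, 0, 0, 0, 0], [2, 0, 0, 0, 0, 0]]

```text
clock: 8.18
tool_pos: [0.4733, 0.2388, 0.0703]
orientation: [-156.3, 90.0, -135.9]
force: [-0.8, 0.1, 0.2]
opening: 0.0003
```

Call:
carry_out:
  series:
    - [[1, 0, 0, 0, 0, 0], [2, 0, 0, 0, 0, 0], [2, 0, 0, 0, 0, 0]]

```text
clock: 8.55
tool_pos: [0.4734, 0.2389, 0.0685]
orientation: [-166.1, 90.0, -145.7]
force: [-0.5, 0.2, 0.5]
opening: 0.0005
```

Call:
carry_out:
  series:
    - [[1, 0, 0, 0, 0, 0], [2, 0, 0, 0, 0, 0], [2, 0, 0, 0, 0, 0]]

```text
clock: 8.93
tool_pos: [0.4735, 0.239, 0.0682]
orientation: [-7.3, 90.0, 13.1]
force: [-6.7, -3.3, 17.2]
opening: 0.0003
```

The second end is seated at z = 0.0682. I'll go back and check the first end by touch.

Call:
carry_out:
  series:
    - [[-20, 0, 0, 0, 0, 0], [-35, 0, 0, 0, 0, 0], [-35, -30, 15, 0, 0, 0], [-35, -60, 30, 0, 0, 0], [-35, -89, 45, 0, 0, 0], [-35, -89, 45, 0, 0, 0], [-20, -89, 45, 0, 0, 0], [-12, -89, 45, 0, 0, 0], [-7, -89, 45, 0, 0, 0], [-7, -89, 45, 0, 0, 0]]

```text
clock: 10.18
tool_pos: [0.5461, 0.1713, 0.073]
orientation: [-162.5, 89.9, -142.0]
force: [-0.2, 0.2, 0.7]
opening: 0.0009
```

Call:
carry_out:
  series:
    - [[1, 0, 0, 0, 0, 0], [2, 0, 0, 0, 0, 0], [3, 0, 0, 0, 0, 0], [4, 0, 0, 0, 0, 0], [4, 0, 0, 0, 0, 0]]

```text
clock: 10.8
tool_pos: [0.5466, 0.1711, 0.0695]
orientation: [-175.4, 90.0, -155.0]
force: [0.3, -0.4, 0.8]
opening: 0.0008
```

Call:
carry_out:
  series:
    - [[1, 0, 0, 0, 0, 0], [2, 0, 0, 0, 0, 0], [2, 0, 0, 0, 0, 0]]

```text
clock: 11.18
tool_pos: [0.5467, 0.1712, 0.0683]
orientation: [-21.1, 90.0, -0.7]
force: [-3.3, -1.3, 7.6]
opening: 0.0006
```

Both ends now touch at the same height (0.0683 and 0.0682). I'll retreat upward and aside, then check with the cameras.

Call:
carry_out:
  series:
    - [[-30, 0, 0, 0, 0, 0], [-70, 0, 0, 0, 0, 0], [-110, 0, 0, 0, 0, 0], [-140, -30, -27, 0, 0, 0], [-140, -70, -62, 0, 0, 0], [-140, -110, -98, 0, 0, 0], [-140, -150, -133, 0, 0, 0], [-140, -190, -168, 0, 0, 0], [-140, -230, -204, 0, 0, 0], [-140, -230, -204, 0, 0, 0]]

```text
clock: 12.42
tool_pos: [0.4339, -0.1179, 0.2077]
orientation: [24.0, 90.0, 44.2]
force: [0.0, 1.0, -0.3]
opening: 0.0005
```

Call:
carry_out:
  series:
    - [[0, -30, -27, 0, 0, 0], [0, -70, -62, 0, 0, 0], [0, -110, -98, 0, 0, 0], [0, -150, -133, 0, 0, 0], [0, -190, -168, 0, 0, 0], [0, -230, -204, 0, 0, 0], [0, -260, -230, 0, 0, 0], [0, -290, -257, 0, 0, 0], [0, -290, -257, 0, 0, 0]]

```text
clock: 13.55
tool_pos: [0.2951, -0.4785, 0.2068]
orientation: [133.5, 89.9, 153.7]
force: [0.2, 0.0, 0.3]
opening: 0.0004
```

```bash
python3 - <<'E'
from h import *; from plant import *
np.set_printoptions(precision=4,suppress=True)
print(get_obs()["clock"],get_obs()["tool_pos"],get_obs()["force"])
t=snapshot("top");s=snapshot("side")
cv2.imwrite("pics/end.png",cv2.resize(np.hstack([t["color"],s["color"]])[:,:,::-1],(800,300)))
for nm,n1,n2,z in (("long",(213,191),(241,265),.068),("sq",(440,211),(322,139),.078)):
    q1,_=cover(t,n1);q2,_=cover(s,n2)
    P1=plane(t,q1,z);P2=plane(s,q2,z)
    i=[np.argmin(np.linalg.norm(P2-p,axis=1)) for p in P1]
    print(nm,q1.tolist(),q2.tolist(),P1.mean(0),P2.mean(0));print(tri(t,q1,s,q2[i]))
E
```

```text
13.55 [ 0.2951 -0.4785  0.2068] [0.2093 0.0004 0.3164]
long [[250, 179], [200, 231], [173, 204], [224, 153]] [[269, 286], [237, 298], [213, 248], [244, 237]] [0.5076 0.2036 0.068 ] [0.511  0.2046 0.068 ]
[[0.5355 0.1251 0.0702 0.0027]
 [0.4285 0.2273 0.0663 0.0043]
 [0.4826 0.2841 0.0681 0.0025]
 [0.5905 0.1804 0.0671 0.0045]]
sq [[458, 201], [437, 238], [412, 210], [442, 183]] [[338, 146], [313, 152], [302, 132], [320, 128]] [ 0.4776 -0.2591  0.078 ] [ 0.481  -0.2579  0.078 ]
[[ 0.4913 -0.3019  0.0804  0.0013]
 [ 0.4193 -0.2579  0.0748  0.0065]
 [ 0.4755 -0.206   0.077   0.0052]
 [ 0.5307 -0.2685  0.079   0.0041]]
```

View pics/end.png

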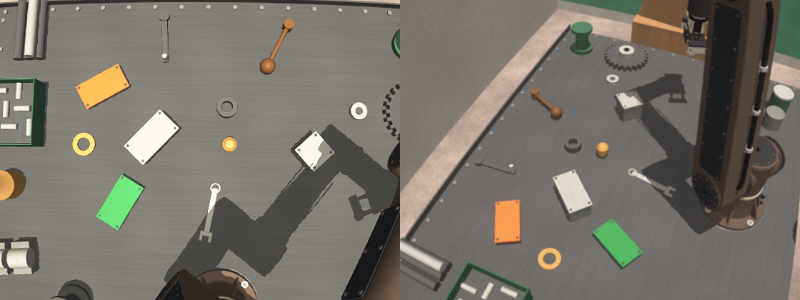

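The picture shows the long cover down in its box, at (211,192) in the top view, with all corners at about 68 mm. The arm's shadow lies over the square cover, but its unshaded corners (412,210) and (442,183) are where they were at the start, within a pixel.

```bash
python3 -c "
from plant import *
print(close_job())"
```

```text
the job is handed in; nothing more can be done
None
```

I pressed the long steel cover home with shut fingers, first at its far end and then at its near end, and handed the job in at about 13.7 s of the 32 s allowed.

- **Clicks:** At each end the force dropped to nothing and then rose to 17–19 N as the end seated. On touch, the ends read 68.2 and 68.3 mm, which is level and at the 68 mm expected when home.
- **First-end reading:** The first end read 70.5 mm right after its own press, about 1 mm above what I expected with the cover still tilted. When I touched it again after seating the second end it read 68.3 mm.
- **Cameras:** The four corners of the long cover measured 66–70 mm high, against 77–82 mm before. Its centre moved by 1 mm or less, which is within measurement error.
- **Square cover:** I never touched it. In the last pictures the arm's shadow covered part of it, so the automatic outline there was off by about 10 mm. Its two clearest unshaded corners in the top view were within a pixel of where they started.
- **Robot:** It ended well clear of everything, with about 0 N on the tool.

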